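# Holster the long blasting nozzle

### The arm

A 7-joint arm with a two-finger parallel gripper is mounted at the origin on the work surface. World frame = base frame: x ahead of the robot, y to its left, z up, the work surface at z = 0. Lengths are in m, angles in rad, forces in N, time in s.
With the tool pointing down it reaches from about 0.425 to 1.025 m from the base axis. Payload 3.6 kg.
Tool frame: the origin (TCP) lies between the finger pads; the fingertips stand 11 mm ahead of it and the grasp point (between the pads) lies 8 mm behind it; z points along the fingers, y is the line along which they close (so a half turn about z gives the same grasp; the last joint's range is limited). The gripper opens to 85 mm and grips with 20 to 120 N. Pads are 22 mm wide; open, the fingers measure 114 mm over their backs; the gripper's body (76 mm by 85 mm) begins 54 mm behind the grasp point. The pads swing forward as they close: fully open they stand 13 mm farther back than shut.
Start: joints at [1.161, 0.591, 0.048, 1.609, -0.033, 0.943, -0.034], TCP at [0.226, -0.689, 0.242] pointing down, gripper open.
Joint ranges: [-2.69, 2.69], [-0.47, 2.24], [-1.27, 1.36], [0.19, 2.51], [-1.53, 4.68], [0.08, 2.07], [-3.09, 3.09]. Speed limits (rad/s): [2.57, 2.57, 3.14, 3.14, 3.14, 3.14, 3.14].

### API

Orientations are given as a 3x3 rotation matrix whose columns are the frame's x, y, z axes.
In Python, from workcell import r, cams gives the robot as it stands.
- The arm moves only by the shell command python3 -m jog 'ROWS' [OPENING] [FORCE]. ROWS is JSON, a list of rows, each an object of numbers: "tx", "ty", "tz": the shift along the world's x, y, z in cm; "spin": the turn about the world's z in rad. In form: [{"tx": .., "ty": .., "tz": .., "spin": ..}, ...]. A call has 1 to 12 rows; each row shifts and turns the commanded pose from where the row before left it; what a row does not reach is not made up. A row lasts 1/10 s, in which the tool goes at most 50 mm and 8.59 degrees, less where a joint would pass 70% of its speed; a pose out of reach is approached as far as the arm can. A call is refused whole if a number of a shift passes 5 or a number of a turn 0.15, either way. A call with a gripper value outside its range is refused whole. OPENING is the opening, from -1 (shut) to 1 (fully open), set as the call begins (- or left out, the last holds). The fingers move at their own pace and stop on an object; FORCE is the grip in N (left out, the last holds). Time passes only in rows, so rows that do not move let the fingers close. It gives the time, the measured TCP pose, the force, the opening and the grip force at its end, in the units of the state.
- r.read_state(): the state, without advancing time (a new reading comes with each control period).
- cams.camera(name): name is "side" or "top"; returns a dict with "pixels" (420x560x3 uint8, red, green, blue), "mtx" (3x3 intrinsics, pixels), "world_from_camera" (4x4, takes a point from camera to world coordinates). Camera axes: x right, y up, looking along -z (the intrinsics and any distortion apply to the point x, -y, -z); pixel columns grow to the right and rows downward; lengths in m; the calibration is good to about 2 mm. A picture is of the moment at which its call begins. There is no depth.
- r.close_job(): hands the job in; it is judged then, once.
The state is a dict: "clock": time; "q": joint angles; "joint_vel": joint speeds; "effort": joint torques, N m; "tcp_pos": TCP position; "tcp_rot": TCP orientation; "wrist_force": force on the tool from outside, world axes, zero at the start; "wrist_torque": the same for the moment, N m; "grip_width": finger opening in m; "grip_force": force on a finger pad.
Only numpy, scipy, OpenCV 4.12 (cv2) and the standard library are available. Lean on these libraries where they do the work, as an engineer would, in place of code of your own. Each camera call takes 0.05 s, during which the arm holds its last target. There are 200 camera calls.

### The job

At this parts-cleaning bench, take the longer of the two blasting nozzles out of the beige basket and slide it, tip down, into the taller of the two steel holster tubes until it is fully home on the tube's bottom. Lower it in rather than letting it drop, let go of it, and leave the short nozzle standing in the basket.

Things in the scene. Friction and masses are not known exactly. Their poses are not given: they have to be found in the camera images.
- long_nozzle_centre (a point): Long nozzle, 170 mm, 150-310 g, upright in a loose 42 mm ring socket (top at 32 mm) of the basket, tip 6 mm above the table: white shaft 32 mm across, 130 mm long, below a black grip collar 44 mm across, 40 mm high. Point: half-way up, on the axis, 65 mm below the collar's middle, 85 mm above the tip; z up to the collar. Basket walls are 70 mm high, pegs and castings lower: lift the tip over them.
- tall_holster_mouth (a point): Taller holster: fixed upright steel tube on a 90 mm flange. Point: on its axis in the plane of the mouth, 105 mm above the table; z up. Bore 40 mm; flared mouth 68 mm across inside, 76 mm outside, narrowing to the bore over the top 16 mm. Bottom of the bore 100 mm below the mouth. Fully home, the nozzle's centre is 15 mm below this point and its collar starts 30 mm above the mouth.
- short_nozzle_centre (a point): The short nozzle, a bystander standing in the other socket of the basket, 150 mm from the long one: same shaft and collar but only 110 mm long in all. This point is half-way up, 55 mm above its tip; z points up to the collar.
- short_holster_mouth (a point): The shorter holster, a bystander: the same flared tube but only 60 mm high. This point is on its axis in the plane of its mouth, 60 mm above the table; z points up.
There are look-alikes about, which are no part of the job. Leave any yellow look-alike of the part that bears long_nozzle_centre alone.

How it is judged:
At the end, for the whole second after the job is handed in: The long nozzle is released and at rest in the taller holster, tip down: its axis within 12 mm of the tube's axis, within 10 degrees of upright, and its tip within 10 mm of the tube's bottom (horizontal distance between long_nozzle_centre and tall_holster_mouth below 0.012 m and z of long_nozzle_centre in the frame of tall_holster_mouth below -0.005 m and angle between long_nozzle_centre's own z axis and vertical below 0.18 rad and linear speed of long_nozzle below 0.03 m/s); the robot touches nothing.
It fails at once if the short nozzle is moved more than 40 mm from where it stood (distance of short_nozzle_centre from where it was at the start of the episode above 0.04 m).
It fails at once if the long nozzle is let go and falls into the tube (free drop of more than about 25 mm) (horizontal distance between long_nozzle_centre and tall_holster_mouth below 0.03 m and contact force between the fingers and long_nozzle below 0.5 N and linear speed of long_nozzle above 0.7 m/s).
It also fails if it takes over 42 s, if anything falls off the work surface, if the arm or the gripper's body presses on something with over 40 N, if the wrist force passes 120 N, or if a joint passes its speed limit or range.

## Working session

There is one attempt and no reset: what is moved stays moved. The work goes in short steps, Python scripts to look and compute and a shell command to move; the robot and the scene stay as the last step left them, time stands still between calls to the robot, and variables do not carry over. Pictures are saved under pics/ and viewed, at most 10 in all, crops included, and the job is handed in when it is done.

```bash
mkdir -p pics; cat > h.py <<'E'
import numpy as np, cv2
from workcell import r, cams
def snap(n,f):
    c=cams.camera(n); cv2.imwrite(f'pics/{f}.png',c['pixels'][:,:,::-1]); 
    np.savez(f'pics/{f}.npz',**c); return c
def ray(c,u,v):
    K=c['mtx'];T=c['world_from_camera']
    d=np.linalg.solve(K,[u,v,1]); d=T[:3,:3]@[d[0],-d[1],-d[2]]
    return T[:3,3],d
def onz(c,u,v,z):
    o,d=ray(c,u,v); return o+d*(z-o[2])/d[2]
def proj(c,p):
    T=np.linalg.inv(c['world_from_camera']); q=T[:3,:3]@np.array(p)+T[:3,3]
    k=c['mtx']@[q[0],-q[1],-q[2]]; return k[:2]/k[2]
E
python3 - <<'E'
from h import *
for n in('top','side'):
    c=snap(n,n+'0'); print(n,c.keys(),c['mtx'],c['world_from_camera'].round(3))
s=r.read_state();print(s['tcp_pos'],s['tcp_rot'],s['grip_width'],s['clock'])
E
```

```text
top dict_keys(['pixels', 'mtx', 'world_from_camera']) [[497.98165601   0.         278.50867234]
 [  0.         497.98165601 206.07895835]
 [  0.           0.           1.        ]] [[-0.003  0.998 -0.062  0.38 ]
 [-1.    -0.003 -0.002  0.008]
 [-0.002  0.062  0.998  1.17 ]
 [ 0.     0.     0.     1.   ]]
side dict_keys(['pixels', 'mtx', 'world_from_camera']) [[384.77323478   0.         272.68157057]
 [  0.         384.77323478 210.46937597]
 [  0.           0.           1.        ]] [[-0.806  0.385 -0.449  0.106]
 [-0.591 -0.528  0.609  0.503]
 [-0.003  0.757  0.653  0.654]
 [ 0.     0.     0.     1.   ]]
[ 0.22563089 -0.68820687  0.24123255] [[ 9.50208017e-01  3.11615354e-01 -7.71650257e-04]
 [ 3.11616282e-01 -9.50206050e-01  1.93766875e-03]
 [-1.29419410e-04 -2.08164717e-03 -9.99997825e-01]] 0.08523320401543291 0.1
```

View pics/top0.png

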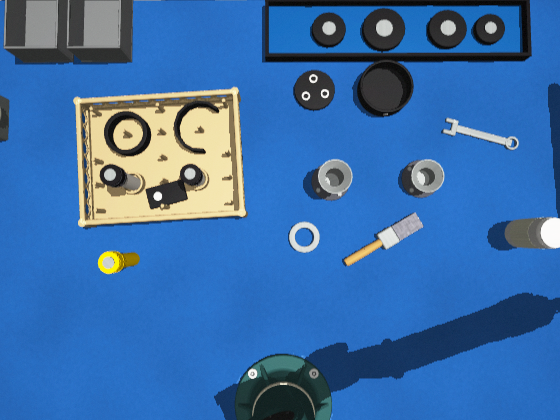

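View pics/side0.png

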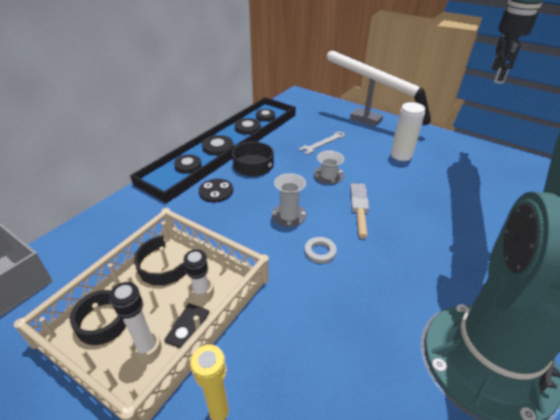

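Top view: the beige basket holds two black-collared white nozzles, at (113,175) and (191,174). A yellow look-alike stands outside it at (112,262). There are two steel tubes, at (335,178) and (427,177). In the side view the nozzle at (127,297) is clearly longer than the one at (196,262), and the tube at (290,185) is taller than the one at (330,160). So the long nozzle is top (113,175) and the tall holster is top (335,178). I'll measure both and confirm them in one crop.

```bash
python3 - <<'E'
from h import *
T=dict(np.load('pics/top0.npz'));S=dict(np.load('pics/side0.npz'))
def blob(c,u,v,w,lo,hi,sat=60):
    h=cv2.cvtColor(c['pixels'],cv2.COLOR_RGB2HSV); m=((h[...,2]>=lo)&(h[...,2]<=hi)&(h[...,1]<=sat)).astype('uint8')
    k=np.zeros_like(m);k[v-w:v+w,u-w:u+w]=1; n,l,s,ce=cv2.connectedComponentsWithStats(m*k)
    return [(ce[i].round(1),s[i]) for i in range(1,n) if s[i][4]>30]
for nm,c,u,v,w,z in(('longtop',T,113,175,14,.176),('shorttop',T,191,174,14,.116),('tall',T,335,178,22,.105),('short',T,427,177,22,.06)):
    for ce,s in blob(c,u,v,w,120,255): print(nm,ce,s,onz(c,*ce,z).round(4))
for nm,c,u,v,w,z in(('longtopS',S,125,293,12,.176),('tallS',S,290,182,18,.105)):
    for ce,s in blob(c,u,v,w,120,255): print(nm,ce,s,onz(c,*ce,z).round(4))
a=cv2.resize(T['pixels'][140:220,80:240],None,fx=5,fy=5)[:300]; a=cv2.resize(T['pixels'][145:205,80:220],None,fx=5.7,fy=5,interpolation=2)
a=cv2.resize(T['pixels'][148:208,88:158],(400,300));b=cv2.resize(T['pixels'][148:208,300:370],(400,300))
d=cv2.resize(S['pixels'][262:367,85:225],(400,300));e=cv2.resize(S['pixels'][140:245,240:380],(400,300))
cv2.imwrite('pics/crop.png',np.vstack([np.hstack([a,b]),np.hstack([d,e])])[:,:,::-1])
E
```

```text
longtop [109.5 174.4] [104 169  12  12 116] [0.5061 0.3497 0.176 ]
shorttop [189.5 173.3] [184 168  12  12 103] [0.5156 0.1998 0.116 ]
tall [334.7 176.6] [318 159  34  38 717] [ 0.509  -0.1106  0.105 ]
short [427.  175.6] [411 160  33  33 696] [ 0.5161 -0.3224  0.06  ]
longtopS [118.1 282.1] [113 281  16   6  39] [0.5293 0.3383 0.176 ]
longtopS [122.9 291.5] [114 285  18  14 195] [0.5082 0.3453 0.176 ]
tallS [289.7 185.5] [275 174  31  26 598] [ 0.5047 -0.1054  0.105 ]
```

View pics/crop.png

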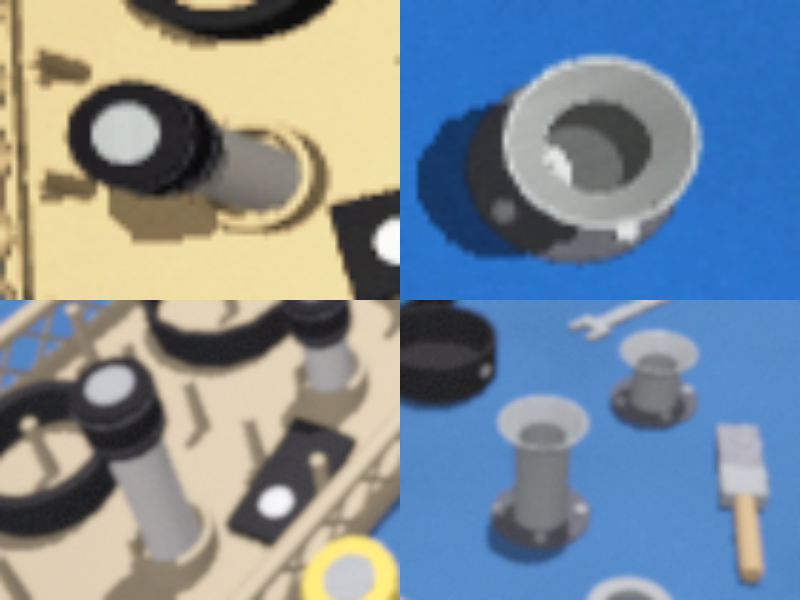

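The crop confirms both: the long nozzle (white shaft, black collar, in the basket) and the taller tube. Next I'll check what could obstruct the travel, and whether the nozzle leans.

```bash
python3 - <<'E'
from h import *
T=dict(np.load('pics/top0.npz'));S=dict(np.load('pics/side0.npz'))
print('ring',onz(T,135.5,183.7,.032),'mouth',onz(T,335.3,176.1,.105))
b=onz(S,403,158,0);print('can base',b,[ (z,proj(S,[b[0],b[1],z]).round(0)) for z in(.1,.15,.2)])
b=onz(S,366,120,0);print('stand',b,[ (z,proj(S,[b[0],b[1],z]).round(0)) for z in(.1,.2,.3)], onz(S,420,95,.15))
E
```

```text
ring [0.50272871 0.33899263 0.032     ] mouth [ 0.51004599 -0.11192489  0.105     ]
can base [ 0.3774766  -0.54312594  0.        ] [(0.1, array([410., 129.])), (0.15, array([415., 113.])), (0.2, array([419.,  96.]))]
stand [ 0.57891433 -0.70156104  0.        ] [(0.1, array([371.,  93.])), (0.2, array([376.,  64.])), (0.3, array([381.,  31.]))] [ 0.40808297 -0.6696416   0.15      ]
```

```bash
python3 -m jog '[{"tz":4},{"tx":3,"ty":3,"tz":3},{"tx":3.5,"ty":3.5},{"tx":3.5,"ty":3.5},{"tx":3.5,"ty":3.5}]' 1 40
```

```text
validation failed for argument at $[0]...
```

```bash
python3 -m jog '[{"tx":0,"ty":0,"tz":4,"spin":0},{"tx":0,"ty":0,"tz":4,"spin":0},{"tx":2,"ty":3,"tz":2,"spin":0},{"tx":3,"ty":3.5,"tz":0,"spin":0},{"tx":3,"ty":3.5,"tz":0,"spin":0},{"tx":3,"ty":3.5,"tz":0,"spin":0}]' 1 40
```

```text
clock: 0.7
tcp_pos: [0.3366, -0.5523, 0.3421]
tcp_rot: [[0.95, 0.311, -0.0], [0.311, -0.95, 0.0], [0.0, -0.0, -1.0]]
wrist_force: [0.8, -0.2, -0.9]
grip_width: 0.0851
grip_force: 0.0
```

```bash
python3 -m jog '[{"tx":2.5,"ty":4,"tz":0,"spin":0},{"tx":2.5,"ty":4,"tz":0,"spin":0},{"tx":2.5,"ty":4,"tz":0,"spin":0},{"tx":2.5,"ty":4,"tz":0,"spin":0},{"tx":2.5,"ty":4,"tz":0,"spin":0},{"tx":2,"ty":4,"tz":0,"spin":0},{"tx":1,"ty":4,"tz":0,"spin":0},{"tx":1,"ty":4,"tz":0,"spin":0},{"tx":0.5,"ty":4,"tz":0,"spin":0},{"tx":0,"ty":4,"tz":0,"spin":0},{"tx":0,"ty":4,"tz":0,"spin":0},{"tx":0,"ty":4,"tz":0,"spin":0}]'; python3 -m jog '[{"tx":0,"ty":4,"tz":0,"spin":0},{"tx":0,"ty":4,"tz":0,"spin":0},{"tx":0,"ty":4,"tz":0,"spin":0},{"tx":0,"ty":4,"tz":0,"spin":0},{"tx":0,"ty":4,"tz":0,"spin":0},{"tx":0,"ty":4,"tz":0,"spin":0},{"tx":0,"ty":4,"tz":0,"spin":0},{"tx":0,"ty":4,"tz":0,"spin":0},{"tx":0,"ty":4,"tz":0,"spin":0},{"tx":0,"ty":3,"tz":0,"spin":0},{"tx":0,"ty":0,"tz":0,"spin":0}]'
```

```text
clock: 1.9
tcp_pos: [0.5053, -0.0723, 0.342]
tcp_rot: [[0.95, 0.311, -0.001], [0.311, -0.95, -0.0], [-0.001, -0.0, -1.0]]
wrist_force: [0.9, -0.2, 0.2]
grip_width: 0.0852
grip_force: 0.0
clock: 3.0
tcp_pos: [0.504, 0.322, 0.342]
tcp_rot: [[0.948, 0.319, -0.001], [0.319, -0.948, 0.004], [0.0, -0.004, -1.0]]
wrist_force: [-0.5, -0.5, 0.8]
grip_width: 0.0851
grip_force: 0.0
```

```bash
python3 -m jog '[{"tx":0.2,"ty":1.5,"tz":-2,"spin":0},{"tx":0,"ty":1,"tz":-3,"spin":0},{"tx":0,"ty":0,"tz":-3,"spin":0},{"tx":0,"ty":0,"tz":-2,"spin":0},{"tx":0,"ty":0,"tz":-1,"spin":0},{"tx":0,"ty":0,"tz":0,"spin":0}]'; python3 - <<'E'
from h import *
a=snap('top','t1')['pixels'][100:240,60:220];b=snap('side','s1')['pixels'][180:380,20:270]
cv2.imwrite('pics/near.png',np.hstack([cv2.resize(a,(400,350)),cv2.resize(b,(400,350))])[:,:,::-1])
E
```

```text
clock: 3.6
tcp_pos: [0.5073, 0.3394, 0.2307]
tcp_rot: [[0.951, 0.311, -0.003], [0.311, -0.951, -0.003], [-0.003, 0.002, -1.0]]
wrist_force: [1.3, 0.5, -0.7]
grip_width: 0.0853
grip_force: 0.0
```

View pics/near.png

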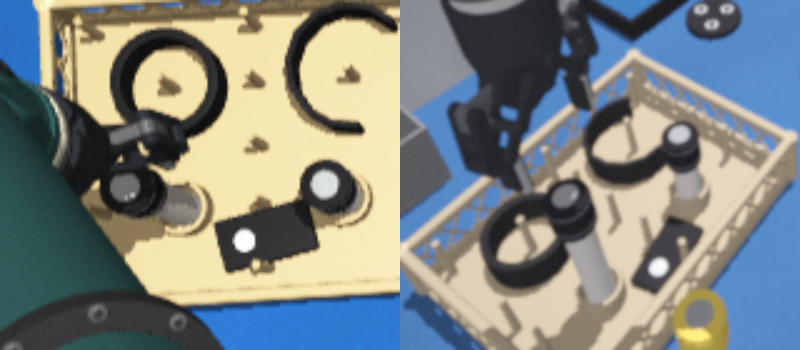

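The near view shows the open fingers just above the long nozzle's collar. The right finger is at top-view (128,160) and the collar at (110,174). I'll check this against the projected TCP.

```bash
python3 - <<'E'
from h import *
T=dict(np.load('pics/t1.npz'));S=dict(np.load('pics/s1.npz'))
p=np.array([.5073,.3394,.2307]);y=np.array([.311,-.951,0])
for q in(p,p+.05*y,p-.05*y,[.507,.347,.176],[.507,.347,.156]):print(np.round(q,3),proj(T,q).round(1),proj(S,q).round(1))
E
```

```text
[0.507 0.339 0.231] [105.1 170.2] [116.9 265.7]
[0.523 0.292 0.231] [130.3 162. ] [136.5 242.1]
[0.492 0.387 0.231] [ 79.9 178.4] [ 94.7 292.5]
[0.507 0.347 0.176] [110.9 174. ] [122.5 292.6]
[0.507 0.347 0.156] [114.2 175.2] [125.8 300.5]
```

```bash
python3 -m jog '[{"tx":0,"ty":0.6,"tz":-2,"spin":0},{"tx":0,"ty":0,"tz":-2,"spin":0},{"tx":0,"ty":0,"tz":-2,"spin":0},{"tx":0,"ty":0,"tz":-1.5,"spin":0},{"tx":0,"ty":0,"tz":-0.6,"spin":0},{"tx":0,"ty":0,"tz":0,"spin":0},{"tx":0,"ty":0,"tz":0,"spin":0}]'
```

```text
clock: 4.4
tcp_pos: [0.5085, 0.3476, 0.1522]
tcp_rot: [[0.95, 0.311, 0.001], [0.311, -0.95, 0.001], [0.002, -0.001, -1.0]]
wrist_force: [-0.2, 0.0, 0.5]
grip_width: 0.0855
grip_force: 0.0
```

```bash
python3 -m jog '[{"tx":0,"ty":0,"tz":-0.4,"spin":0},{"tx":0,"ty":0,"tz":0,"spin":0},{"tx":0,"ty":0,"tz":0,"spin":0},{"tx":0,"ty":0,"tz":0,"spin":0},{"tx":0,"ty":0,"tz":0,"spin":0},{"tx":0,"ty":0,"tz":0,"spin":0},{"tx":0,"ty":0,"tz":0,"spin":0},{"tx":0,"ty":0,"tz":0,"spin":0},{"tx":0,"ty":0,"tz":0,"spin":0},{"tx":0,"ty":0,"tz":0,"spin":0}]' -1 50
```

```text
clock: 5.4
tcp_pos: [0.5082, 0.3475, 0.1478]
tcp_rot: [[0.95, 0.312, 0.001], [0.312, -0.95, 0.001], [0.001, -0.0, -1.0]]
wrist_force: [-0.1, -0.6, 4.3]
grip_width: 0.043
grip_force: 50.8
```

```bash
python3 -m jog '[{"tx":0,"ty":0,"tz":1,"spin":0},{"tx":0,"ty":0,"tz":1.5,"spin":0},{"tx":0,"ty":0,"tz":2,"spin":0},{"tx":0,"ty":0,"tz":2.5,"spin":0},{"tx":0,"ty":0,"tz":2.5,"spin":0},{"tx":0,"ty":0,"tz":2.5,"spin":0},{"tx":0,"ty":0,"tz":1.5,"spin":0},{"tx":0,"ty":0,"tz":0.5,"spin":0},{"tx":0,"ty":0,"tz":0,"spin":0},{"tx":0,"ty":0,"tz":0,"spin":0}]'; python3 - <<'E'
from h import *
a=snap('top','t2')['pixels'][100:240,60:220];b=snap('side','s2')['pixels'][150:400,20:306]
cv2.imwrite('pics/lift.png',np.hstack([cv2.resize(a,(400,350)),cv2.resize(b,(400,350))])[:,:,::-1])
E
```

```text
clock: 6.4
tcp_pos: [0.5072, 0.3463, 0.286]
tcp_rot: [[0.95, 0.312, -0.002], [0.312, -0.95, -0.002], [-0.002, 0.001, -1.0]]
wrist_force: [0.8, -1.4, -1.9]
grip_width: 0.0431
grip_force: 51.1
```

View pics/lift.png

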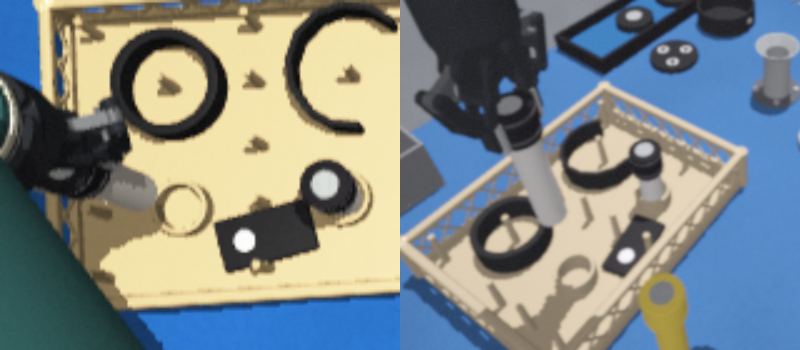

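The nozzle is held in the fingers and out of its socket, with the short nozzle undisturbed. Its tip is near top-view (117,176) and side-view (129,306). I'll measure the tip relative to the TCP.

```bash
python3 - <<'E'
from h import *
T=dict(np.load('pics/t2.npz'));S=dict(np.load('pics/s2.npz'))
z=.286-.148+.006
for c,u,v in((T,116.8,176),(S,128.7,305.7)):print(onz(c,u,v,z).round(4),proj(c,[.507,.346,z]).round(1))
for c,b in((T,(165,190,98,126)),(S,(245,315,95,140))):
    h=cv2.cvtColor(c['pixels'],cv2.COLOR_RGB2HSV);m=((h[...,1]<45)&(h[...,2]>120)).astype('uint8')
    k=np.zeros_like(m);k[b[0]:b[1],b[2]:b[3]]=1
    n,l,s,ce=cv2.connectedComponentsWithStats(m*k);i=1+s[1:,4].argmax();ys,xs=np.where(l==i)
    print(s[i],cv2.minAreaRect(np.c_[xs,ys].astype('f4')))
    f=cv2.fitLine(np.c_[xs,ys].astype('f4'),2,0,.01,.01).ravel();print('line',f, 'pred', proj(c,[.507,.346,z]),proj(c,[.507,.346,z+.13]))
E
```

```text
[0.5068 0.3455 0.144 ] [116.6 175.9]
[0.5048 0.3468 0.144 ] [128.2 304.7]
[105 170  18  14 145] ((113.91419219970703, 175.00592041015625), (17.230772018432617, 12.38461685180664), 22.619861602783203)
line [9.9029946e-01 1.3894957e-01 1.1407586e+02 1.7667586e+02] pred [116.55866841 175.9110762 ] [ 93.13412802 167.16056021]
[  95  245   45   67 1542] ((115.35999298095703, 280.01995849609375), (66.04377746582031, 42.28498458862305), 81.8698959350586)
line [  0.4097147    0.91221374 119.09987    280.1712    ] pred [128.21710675 304.65483257] [104.51916498 247.68241337]
```

```bash
python3 -m jog '[{"tx":0,"ty":-1,"tz":0,"spin":0},{"tx":0,"ty":-2,"tz":0,"spin":0},{"tx":0,"ty":-3,"tz":0,"spin":0},{"tx":0,"ty":-3.5,"tz":0,"spin":0},{"tx":0,"ty":-3.5,"tz":0,"spin":0},{"tx":0,"ty":-3.5,"tz":0,"spin":0},{"tx":0,"ty":-3.5,"tz":0,"spin":0},{"tx":0,"ty":-3.5,"tz":0,"spin":0},{"tx":0,"ty":-3.5,"tz":0,"spin":0},{"tx":0,"ty":-3.5,"tz":0,"spin":0},{"tx":0,"ty":-3.5,"tz":0,"spin":0},{"tx":0,"ty":-3.5,"tz":0,"spin":0}]'; python3 -m jog '[{"tx":0.2,"ty":-3,"tz":0,"spin":0},{"tx":0,"ty":-2,"tz":0,"spin":0},{"tx":0,"ty":-1.5,"tz":0,"spin":0},{"tx":0,"ty":-1,"tz":0,"spin":0},{"tx":0,"ty":0,"tz":0,"spin":0},{"tx":0,"ty":0,"tz":0,"spin":0},{"tx":0,"ty":0,"tz":0,"spin":0}]'; python3 - <<'E'
from h import *
print(r.read_state()['tcp_pos'])
a=snap('top','t3')['pixels'][130:230,280:394];b=snap('side','s3')['pixels'][80:255,220:420]
cv2.imwrite('pics/above.png',np.hstack([cv2.resize(a,(400,350)),cv2.resize(b,(400,350))])[:,:,::-1])
E
```

```text
clock: 7.7
tcp_pos: [0.5064, -0.0313, 0.2872]
tcp_rot: [[0.951, 0.31, -0.001], [0.31, -0.951, -0.001], [-0.001, 0.001, -1.0]]
wrist_force: [1.3, 0.1, -2.4]
grip_width: 0.0432
grip_force: 51.3
clock: 8.4
tcp_pos: [0.5097, -0.1018, 0.2873]
tcp_rot: [[0.95, 0.313, -0.0], [0.313, -0.95, 0.001], [0.0, -0.001, -1.0]]
wrist_force: [-0.6, 0.4, -2.6]
grip_width: 0.0429
grip_force: 51.3
[ 0.50974048 -0.10178894  0.28732727]
```

View pics/above.png

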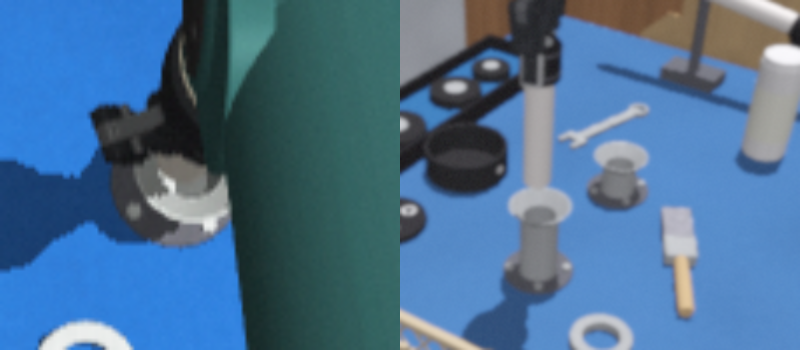

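The nozzle hangs upright above the tall tube. The side-view rim centre at about (290,183) agrees with the mouth at (0.509,-0.111). I'll correct y by -9 mm and lower until the tip is in the flare.

```bash
python3 -m jog '[{"tx":0,"ty":-0.9,"tz":0,"spin":0},{"tx":0,"ty":0,"tz":-1,"spin":0},{"tx":0,"ty":0,"tz":-1,"spin":0},{"tx":0,"ty":0,"tz":-1,"spin":0},{"tx":0,"ty":0,"tz":-1,"spin":0},{"tx":0,"ty":0,"tz":-0.5,"spin":0},{"tx":0,"ty":0,"tz":-0.5,"spin":0},{"tx":0,"ty":0,"tz":0,"spin":0},{"tx":0,"ty":0,"tz":0,"spin":0}]'; python3 - <<'E'
from h import *
c=snap('side','s4');print(onz(c,290,183,.105))
E
```

```text
clock: 9.4
tcp_pos: [0.5101, -0.1119, 0.2374]
tcp_rot: [[0.95, 0.312, 0.0], [0.312, -0.95, -0.0], [0.0, 0.0, -1.0]]
wrist_force: [-0.4, -0.0, -2.1]
grip_width: 0.0432
grip_force: 51.3
[ 0.50967138 -0.11392125  0.105     ]
```

```bash
python3 -m jog '[{"tx":0,"ty":-0.1,"tz":-0.5,"spin":0},{"tx":0,"ty":0,"tz":-0.5,"spin":0},{"tx":0,"ty":0,"tz":-0.5,"spin":0},{"tx":0,"ty":0,"tz":-0.5,"spin":0},{"tx":0,"ty":0,"tz":-0.5,"spin":0},{"tx":0,"ty":0,"tz":0,"spin":0}]'
```

```text
clock: 10.05
tcp_pos: [0.5092, -0.1128, 0.2114]
tcp_rot: [[0.95, 0.312, -0.002], [0.312, -0.95, 0.0], [-0.002, -0.001, -1.0]]
wrist_force: [-0.8, 0.1, -2.7]
grip_width: 0.0429
grip_force: 51.3
```

Tip is about 35 mm into the tube with no contact force, so I'll keep lowering.

```bash
python3 -m jog '[{"tx":0,"ty":0,"tz":-0.7,"spin":0},{"tx":0,"ty":0,"tz":-0.7,"spin":0},{"tx":0,"ty":0,"tz":-0.7,"spin":0},{"tx":0,"ty":0,"tz":-0.7,"spin":0},{"tx":0,"ty":0,"tz":-0.7,"spin":0},{"tx":0,"ty":0,"tz":-0.7,"spin":0},{"tx":0,"ty":0,"tz":-0.7,"spin":0},{"tx":0,"ty":0,"tz":-0.5,"spin":0},{"tx":0,"ty":0,"tz":0,"spin":0},{"tx":0,"ty":0,"tz":0,"spin":0}]'
```

```text
clock: 11.05
tcp_pos: [0.5099, -0.1129, 0.1583]
tcp_rot: [[0.95, 0.312, -0.0], [0.312, -0.95, -0.0], [-0.0, -0.0, -1.0]]
wrist_force: [-0.0, 0.4, -2.7]
grip_width: 0.0427
grip_force: 51.3
```

```bash
python3 -m jog '[{"tx":0,"ty":0,"tz":-0.3,"spin":0},{"tx":0,"ty":0,"tz":-0.3,"spin":0},{"tx":0,"ty":0,"tz":-0.3,"spin":0},{"tx":0,"ty":0,"tz":-0.2,"spin":0},{"tx":0,"ty":0,"tz":0,"spin":0},{"tx":0,"ty":0,"tz":0,"spin":0}]'
```

```text
clock: 11.65
tcp_pos: [0.5099, -0.1129, 0.1473]
tcp_rot: [[0.95, 0.312, -0.0], [0.312, -0.95, 0.0], [-0.0, -0.0, -1.0]]
wrist_force: [-0.4, 0.1, -3.4]
grip_width: 0.043
grip_force: 51.5
```

```bash
python3 -m jog '[{"tx":0,"ty":0,"tz":-0.1,"spin":0},{"tx":0,"ty":0,"tz":-0.1,"spin":0},{"tx":0,"ty":0,"tz":0,"spin":0}]'
```

```text
clock: 11.95
tcp_pos: [0.5105, -0.1128, 0.1467]
tcp_rot: [[0.95, 0.312, 0.001], [0.312, -0.95, -0.0], [0.001, 0.001, -1.0]]
wrist_force: [-1.2, 0.1, 9.8]
grip_width: 0.0431
grip_force: 52.5
```

Contact on the bottom at the expected height (wrist force +10 N). Releasing and withdrawing.

```bash
python3 -m jog '[{"tx":0,"ty":0,"tz":0,"spin":0},{"tx":0,"ty":0,"tz":0,"spin":0},{"tx":0,"ty":0,"tz":0,"spin":0},{"tx":0,"ty":0,"tz":0,"spin":0},{"tx":0,"ty":0,"tz":0,"spin":0},{"tx":0,"ty":0,"tz":0,"spin":0},{"tx":0,"ty":0,"tz":0,"spin":0},{"tx":0,"ty":0,"tz":0,"spin":0}]' 1; python3 -m jog '[{"tx":0,"ty":0,"tz":1,"spin":0},{"tx":0,"ty":0,"tz":2,"spin":0},{"tx":0,"ty":0,"tz":3,"spin":0},{"tx":0,"ty":0,"tz":3,"spin":0},{"tx":0,"ty":0,"tz":3,"spin":0},{"tx":0,"ty":0,"tz":2,"spin":0},{"tx":0,"ty":0,"tz":0,"spin":0},{"tx":0,"ty":0,"tz":0,"spin":0}]'; python3 - <<'E'
from h import *
c=snap('side','s5');a=c['pixels'][80:255,220:420]
cv2.imwrite('pics/end.png',np.hstack([cv2.resize(a,(400,350)),cv2.resize(c['pixels'],(400,350))])[:,:,::-1])
print(proj(c,[.51,-.113,.175]))
E
```

```text
clock: 12.75
tcp_pos: [0.5099, -0.1129, 0.1453]
tcp_rot: [[0.95, 0.312, -0.0], [0.312, -0.95, -0.0], [-0.0, -0.0, -1.0]]
wrist_force: [0.1, -0.3, 1.1]
grip_width: 0.0856
grip_force: 0.0
clock: 13.55
tcp_pos: [0.5097, -0.1129, 0.2857]
tcp_rot: [[0.95, 0.312, 0.001], [0.312, -0.95, -0.0], [0.001, 0.001, -1.0]]
wrist_force: [0.0, -0.8, 0.1]
grip_width: 0.0852
grip_force: 0.0
[290.4686034  158.26357728]
```

View pics/end.png

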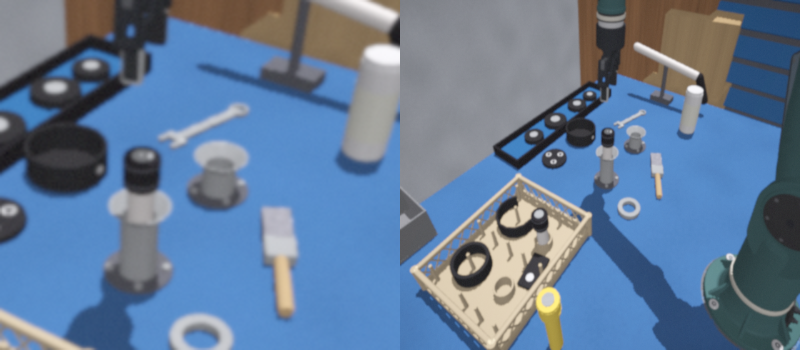

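The nozzle stands upright in the tall tube, its collar top at about (290,158) as predicted. The gripper is clear and the short nozzle is still in its socket.

```bash
python3 -c "
from workcell import r
print(r.close_job())"
```

```text
the job is handed in; nothing more can be done
None
```

The long nozzle was lowered to the bottom of the taller holster and released, the short nozzle was left standing in the basket, and the job was handed in at about 13.6 s on the robot's clock; no verdict was returned.

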